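# Load the culture dish into the bench reader and click its slide cover shut

### The job

Get the culture dish ready for reading: set the petri dish gently down flat in its place between the locating arcs in the reader's open chamber, keeping it level on the way. Then slide the reader's cover shut over it until the cover's springy tab clicks down behind the ledge at the front, and let go. Leave the other things on the bench alone.

Things in the scene. Friction and masses are not known exactly. Their poses are not given: they have to be found in the camera images.
- reader: Flat white bench instrument, fixed; 355 (its x) x 192 (y) x 72 mm high. Origin at bench level, straight below the nest centre; x points from the sloping control panel at its front (near the robot, x = -150 mm) to its rear (+205 mm), z up. Cover rails run along x on both sides: overhanging lips beyond y = +-71 mm, tops 72 mm above the bench.
- nest (a point): Middle of the round window in the chamber floor, 36 mm above the bench; axes as the reader's. The open chamber spans x -42..42, y -66..66 mm round it. Four locating arcs 4 mm high stand at its diagonals, inner radius 37 mm: 4 mm play for the dish. Beside the seated dish there are 33 mm of free floor towards +y and -y for fingers, only 9 mm towards +x and -x.
- dish_center (a point): Centre (7.5 mm above the underside) of the closed petri dish: round, 66 mm across, 15 mm high, 24 to 45 g, lying flat on the bench left or right of the reader; z up. Seated in the nest its centre is 43.5 mm above the bench.
- cover_grip (a point): Middle of the finger bar on the grey slide cover: bar 14 (x) x 70 (y) mm, 23 mm high, its top 88 mm and this point 78 mm above the bench; axes as the reader's. Cover plate: x -52..50 mm of here, 158 mm wide (y), 5 mm thick, 0.2 to 0.3 kg, captive in the rails with 1.5 mm play. Starts open, 128 to 140 mm behind the nest (+x). It shuts towards the reader's -x.
- ledge (a point): Front top edge of the ledge at the reader's front, 72 mm in front of the nest, 60 mm above the bench; axes as the reader's. A ramp leads up to it from the chamber. Over the last 25 mm of the cover's way the tab rides up it: push 4 to 12 N. Shut, the cover grip is above the nest centre: a stop 1.5 mm further ends the way, and the hooked tab no longer lets the cover slide back.
- tab (a joint): Bend of the springy tab: a tongue 41 mm wide that reaches forward from the cover's front edge to 82 mm in front of the cover grip, with a hook under its tip. 0 rad relaxed, positive with the tip lifted, about 0.13 rad when the hook rides on top of the ledge, back near 0 when it has clicked down behind the ledge.
- tape: Roll of labelling tape lying flat, 55 mm across, 19 mm high; a bystander. Origin at its underside. It and the dish may have each other's place.
- timer: Small white digital timer lying on the bench, 60 x 62 x 20 mm; a bystander. Origin at its underside.
- beaker: Small glass beaker, 57 mm across, 71 mm high; a bystander. Origin at its underside.
- filler: Red rubber pipette filler lying on the bench, 95 x 41 x 41 mm; a bystander. Origin at its underside.
Mind the look-alikes: they are no part of the job. Leave any yellow look-alike of the part that bears dish_center alone.

How it is judged (in metres and radians):
On the way, in this order (a step that is already met when the one before it is completed fails the run):
1. the dish lies flat in the nest, released (distance between dish_center and nest below 0.0125 m and horizontal distance between dish_center and nest below 0.008 m and angle between dish_center's own z axis and vertical below 0.06 rad and contact force between the fingers and dish below 0.1 N), for 0.2 s.
2. the cover is shut and its tab has clicked down behind the ledge (x of cover_grip in the frame of reader below 0.004 m and value of joint tab below 0.05 rad), for 0.2 s.
At the end, for the whole second after the job is handed in: The dish lies flat (within 0.06 rad) in the nest, its centre within 8 mm of the nest's centre and resting on the chamber floor; the cover's grip point is less than 4 mm behind the nest's centre line and the tab is relaxed (under 0.05 rad), hooked behind the ledge (all of step 2 and x of cover_grip in the frame of reader above -0.006 m and distance between dish_center and nest below 0.0125 m and horizontal distance between dish_center and nest below 0.008 m and angle between dish_center's own z axis and vertical below 0.06 rad); the robot touches nothing.
It fails at once if the dish is tipped (angle between dish_center's own z axis and vertical above 0.5 rad).
It fails at once if the dish is dropped into the chamber (distance between dish_center and nest below 0.03 m and linear speed of dish above 0.5 m/s).
It fails at once if a bystander is pushed away (distance of any of tape, timer, beaker, filler from where it was at the start of the episode above 0.03 m).
It also fails if it takes over 51 s, if anything falls off the work surface, if the arm or the gripper's body presses on something with over 40 N, if the wrist force passes 120 N, or if a joint passes its speed limit or range.

### The arm

A 6-joint arm with a two-finger parallel gripper is mounted at the origin on a cart in front of the work surface, level with it; the furniture and walls round the work are solid. World frame = base frame: x ahead of the robot, y to its left, z up, the work surface at z = 0. Lengths are in m, angles in degrees, forces in N, time in s.
With the tool pointing down it reaches from about 0.225 to 0.875 m from the base axis. Payload 3.4 kg.
Tool frame: the origin (TCP) lies midway between the tips of the shut fingers; the grasp point (between the pads) lies arm.hold_point_z behind it (arm.hold_point_z is the distance from the TCP to the grasp point, in m); z points along the fingers, y is the line along which they close (so a half turn about z gives the same grasp; the last joint's range is limited). The gripper opens to 85 mm and grips with 20 to 120 N. Pads are 22 mm wide; open, the fingers measure 114 mm over their backs; the gripper's body (76 mm by 85 mm) begins 54 mm behind the grasp point. The pads swing forward as they close: fully open they stand 13 mm farther back than shut.
Start: joints at [-80.615, 15.808, 86.224, -0, 77.962, -6.933], TCP at [0.162, -0.552, 0.231] pointing down, gripper open.
Joint ranges: [-165.64, 165.64], [-43.16, 119.46], [12.63, 154.43], [-67.54, 247.53], [6.08, 155.33], [-154.97, 154.97]. Speed limits (degrees/s): [147.25, 147.25, 180, 180, 180, 180].

### API

Orientations are given as [roll, pitch, yaw] about the fixed x, y, z axes, in that order (R = Rz(yaw) Ry(pitch) Rx(roll)).
In Python, from cell import telemetry, optics, arm gives the robot as it stands.
- The arm moves only by the tool carry_out, never from a script. Its argument "series" is a list of rows, each an object with "delta_rot": the turn, a rotation vector about the tool's x, y, z in rad, a list of three; "dp": the shift along the tool's x, y, z in m, a list of three; "claw": the opening, from -1 (shut) to 1 (fully open). A call has exactly 10 rows; each row shifts and turns the commanded pose from where the row before left it, along the tool's axes as they then stand; what a row does not reach is not made up. A row lasts 1/12 s, in which the tool goes at most 41.7 mm and 7.16 degrees, less where a joint would pass 70% of its speed; a pose out of reach is approached as far as the arm can. A call is refused whole if a number of a shift passes 0.0417 or a number of a turn 0.125, either way. A call with a gripper value outside its range is refused whole. The fingers move at their own pace and stop on an object; "squeeze" is the grip in N (left out, the last holds). Time passes only in rows, so rows that do not move let the fingers close, or fill a call up. It gives the time, the measured TCP pose, the force, the opening and the grip force at its end, in the units of the state.
- telemetry.state(): the state, without advancing time (a new reading comes with each control period).
- optics.snapshot(name): name is "side" or "top"; returns a dict with "frame" (400x640x3 uint8, red, green, blue), "intrinsics" (3x3 intrinsics, pixels), "eye" and "attitude" of the camera in the world. Camera axes: x right, y down, z forward; pixel columns grow to the right and rows downward; lengths in m; the calibration is good to about 2 mm. A picture is of the moment at which its call begins. There is no depth.
- arm.sign_off(): hands the job in; it is judged then, once.
The state is a dict: "clock": time; "q": joint angles; "joint_velocities": joint speeds; "effort": joint torques, N m; "position": TCP position; "tool_rot": TCP orientation; "ft_force": force on the tool from outside, world axes, zero at the start; "moment": the same for the moment, N m; "finger_gap": finger opening in m; "gripper_force": force on a finger pad.
Only numpy, scipy, OpenCV 4.12 (cv2) and the standard library are available. Lean on these libraries where they do the work, as an engineer would, in place of code of your own. Each camera call takes 0.05 s, during which the arm holds its last target. There are 200 camera calls.

## Working session

There is one attempt and no reset: what is moved stays moved. The work goes in short steps, Python scripts to look and compute and a tool call to move; the robot and the scene stay as the last step left them, time stands still between calls to the robot, and variables do not carry over. Pictures are saved under pics/ and viewed, at most 10 in all, crops included, and the job is handed in when it is done.

Besides the shell and the picture viewer there is one more tool, called after "Call:" by a JSON object that holds its "name" and its "arguments". carry_out: Moves the arm, as the interface text tells. Its arguments: {"type":"object","properties":{"series":{"type":"array"},"squeeze":{"type":"number"}},"required":["series"]}

```bash
mkdir -p pics
cat > h.py <<'E'
import numpy as np, cv2
from cell import telemetry, optics, arm
def snap(n,f=None):
    s=optics.snapshot(n)
    if f: cv2.imwrite('pics/'+f,s['frame'][:,:,::-1])
    return s
def ray(s,u,v,z):
    K=np.array(s['intrinsics']);R=np.array(s['attitude']);e=np.array(s['eye'])
    d=R@np.linalg.solve(K,[u,v,1]);return e+d*(z-e[2])/d[2]
def proj(s,p):
    K=np.array(s['intrinsics']);R=np.array(s['attitude']);e=np.array(s['eye'])
    c=K@(R.T@(np.array(p)-e));return c[:2]/c[2]
E
python3 - <<'E'
from h import *
for n in('top','side'):
    s=snap(n,n+'0.png');print(n,s['eye'],np.array(s['attitude']).tolist(),s['intrinsics'])
print(telemetry.state(),arm.hold_point_z)
E
```

```text
top [ 0.35729218 -0.15551982  1.39058813] [-171.30088910542887, 0.36274458479780164, -89.73053861241202] [[380.68045827   0.         320.64229964]
 [  0.         380.68045827 199.27164886]
 [  0.           0.           1.        ]]
side [2.24426136 0.57043705 1.49210937] [-126.89168689571213, 0.057136364282039054, 113.68169842268767] [[513.28740638   0.         317.86525152]
 [  0.         513.28740638 196.4968169 ]
 [  0.           0.           1.        ]]
{'clock': 0.1, 'q': array([-8.06142767e+01,  1.58447624e+01,  8.62886570e+01, -9.27516738e-04,
        7.79631481e+01, -6.93360124e+00]), 'joint_velocities': array([ 0.10057949, -0.13632991, -0.10626171,  0.09963423, -0.02699273,
        0.02718385]), 'effort': array([ 1.77112452e-03, -4.17700660e+01, -2.46404260e+01, -2.14236111e-04,
        5.84075548e-03, -3.21942579e-06]), 'position': array([ 0.16147169, -0.55135973,  0.23051382]), 'tool_rot': array([-1.79904029e+02, -1.07573605e-02,  1.63195097e+01]), 'ft_force': array([-0.81675876, -1.05180893,  0.656182  ]), 'moment': array([-0.05933631,  0.04258111, -0.03725257]), 'gripper_force': 0.0, 'finger_gap': 0.08564175622419819} 0.0187
```

View pics/top0.png

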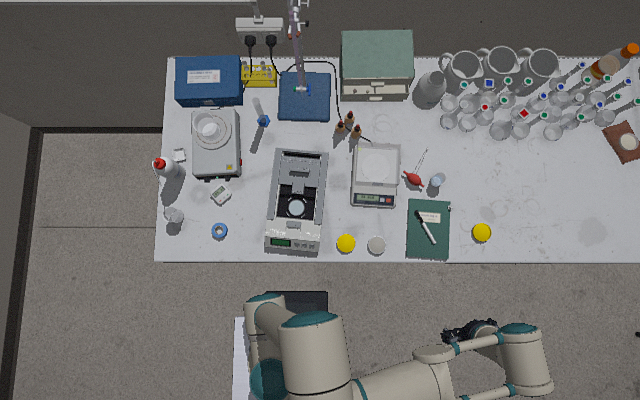

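View pics/side0.png

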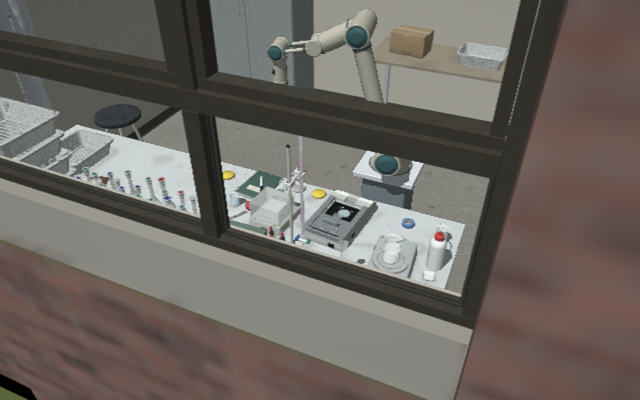

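Top view (up = +x, left = +y): reader around (297,205), nest window near (297,207), a clear dish near (376,245), with a yellow look-alike beside it at (346,243). I'll enlarge that area.

```bash
cat >> h.py <<'E'
from scipy.spatial.transform import Rotation as Ro
_r=ray
def fix(s):
    s=dict(s);s['attitude']=Ro.from_euler('xyz',s['attitude'],degrees=True).as_matrix();return s
def crop(s,f,x0,y0,w,h,k):
    cv2.imwrite('pics/'+f,cv2.resize(s['frame'][y0:y0+h,x0:x0+w,::-1],None,fx=k,fy=k,interpolation=cv2.INTER_CUBIC))
E
python3 - <<'E'
from h import *
s=fix(snap('top'));crop(s,'c1.png',257,144,133,116,6) if 0 else crop(s,'c1.png',258,145,132,114,5)
for p in[(297,207),(376,245),(346,243)]:print(ray(s,*p,0.03))
E
```

```text
[ 0.5369204  -0.06080415  0.03      ]
[ 0.40206816 -0.34306934  0.03      ]
[ 0.40864648 -0.23673289  0.03      ]
```

View pics/c1.png

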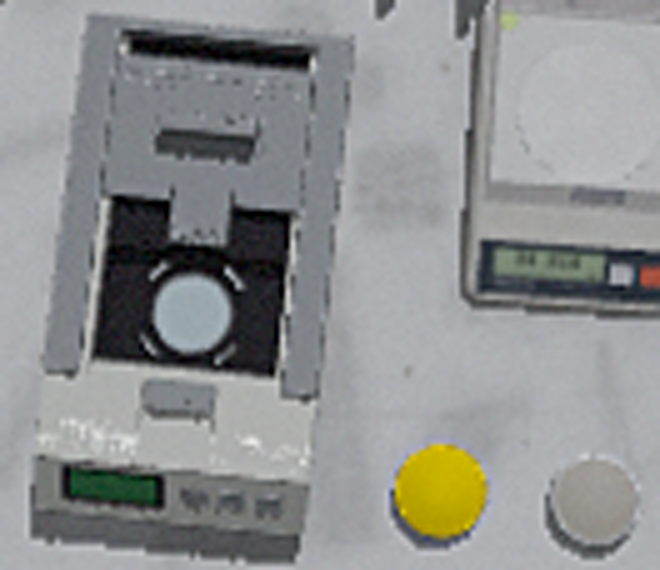

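The enlarged crop shows the window centre at crop (192,313), the dish at (594,500), the yellow look-alike at (440,491), the rail edges and the bar at (207,140).

Run:
```python
from h import *
s=fix(snap('top'))
c=lambda x,y,z:ray(s,(x+.5)/5-.5+258,(y+.5)/5-.5+145,z)
print('nest',c(192,313,.036));print('arcs',np.mean([c(*p,.04) for p in[(161,272),(233,275),(150,347),(224,355)]],0))
print('dish',c(594,499,.015),'yel',c(440,490,.015))
for a,b in[((91,15),(44,372)),((355,38),(317,397)),((122,35),(78,372)),((318,50),(283,388))]:
    A,B=c(*a,.072),c(*b,.072);d=A-B;print('rail',A,B,np.degrees(np.arctan2(d[1],d[0])))
A,B=c(45,372,.072),c(317,397,.072);d=A-B;print('railfront',np.degrees(np.arctan2(-d[0],d[1])),np.linalg.norm(d),(A+B)/2)
A,B=c(158,129,.088),c(258,136,.088);d=A-B;print('barfrontedge',(A+B)/2,np.linalg.norm(d),np.degrees(np.arctan2(-d[0],d[1])))
for p in [(.385,-.345,.015)]:
    print(proj(s,p))
t=telemetry.state();print(t['position'],t['tool_rot'])
g=cv2.cvtColor(s['frame'],cv2.COLOR_RGB2HSV)
m=cv2.inRange(g,(22,150,100),(35,255,255));m[:,:330]=0;m[:,362:]=0;m[:230]=0;M=cv2.moments(m,True);print('yelcen',M['m10']/M['m00'],M['m01']/M['m00'],M['m00'])
```

```text
nest [ 0.53539034 -0.0576407   0.036     ]
arcs [ 0.53549306 -0.0579227   0.04      ]
dish [ 0.4047065  -0.34660751  0.015     ] yel [ 0.41063452 -0.23619987  0.015     ]
rail [0.74560563 0.01525005 0.072     ] [0.48885379 0.04220166 0.072     ] -5.992474576189031
rail [ 0.72917057 -0.17384226  0.072     ] [ 0.47221473 -0.14787216  0.072     ] -5.7711903946828125
rail [ 0.73089635 -0.00726513  0.072     ] [0.48895011 0.01852046 0.072     ] -6.083373263464388
rail [ 0.72026321 -0.14745449  0.072     ] [ 0.4783777  -0.12423033  0.072     ] -5.484331385322607
railfront -5.022075047675141 0.190107052845788 [ 0.48053568 -0.05318354  0.072     ]
barfrontedge [ 0.65609892 -0.07074653  0.088     ] 0.07030736571280523 -3.9061849818312937
[376.04649885 249.93883307]
[ 0.16149812 -0.55153487  0.2307667 ] [-1.79935160e+02 -8.34831330e-03  1.63166804e+01]
yelcen 345.7528517110266 242.69961977186313 263.0
```

Call:
{"name": "carry_out", "arguments": {"series": [{"dp": [0,0,0],"delta_rot": [0,0,0.0965],"claw": 1},{"dp": [0,0,0],"delta_rot": [0,0,0.0965],"claw": 1},{"dp": [0,0,0],"delta_rot": [0,0,0.0965],"claw": 1},{"dp": [0,0,0],"delta_rot": [0,0,0.0965],"claw": 1},{"dp": [0.026,-0.026,0],"delta_rot": [0,0,0],"claw": 1},{"dp": [0.026,-0.026,0],"delta_rot": [0,0,0],"claw": 1},{"dp": [0.026,-0.026,0],"delta_rot": [0,0,0],"claw": 1},{"dp": [0.026,-0.026,0],"delta_rot": [0,0,0],"claw": 1},{"dp": [0.026,-0.026,0],"delta_rot": [0,0,0],"claw": 1},{"dp": [0.026,-0.026,0],"delta_rot": [0,0,0],"claw": 1}], "squeeze": 25}}

```text
clock: 1.03
position: [0.3335, -0.4111, 0.2312]
tool_rot: [-180.0, 0.0, -5.8]
ft_force: [0.6, -0.6, 0.2]
finger_gap: 0.0852
gripper_force: 0.0
```

Call:
{"name": "carry_out", "arguments": {"series": [{"dp": [0.0214,-0.0238,0.02],"delta_rot": [0,0,0],"claw": 1},{"dp": [0.0214,-0.0238,0.02],"delta_rot": [0,0,0],"claw": 1},{"dp": [0.0214,-0.0238,0.02],"delta_rot": [0,0,0],"claw": 1},{"dp": [0,0,0.03],"delta_rot": [0,0,0],"claw": 1},{"dp": [0,0,0.03],"delta_rot": [0,0,0],"claw": 1},{"dp": [0,0,0.03],"delta_rot": [0,0,0],"claw": 1},{"dp": [0,0,0.03],"delta_rot": [0,0,0],"claw": 1},{"dp": [0,0,0.01],"delta_rot": [0,0,0],"claw": 1},{"dp": [0,0,0],"delta_rot": [0,0,0],"claw": 1},{"dp": [0,0,0],"delta_rot": [0,0,0],"claw": 1}]}}

```text
clock: 1.87
position: [0.4038, -0.3482, 0.0416]
tool_rot: [-180.0, 0.0, -5.8]
ft_force: [0.4, -0.6, 1.6]
finger_gap: 0.0857
gripper_force: 0.0
```

Run:
```python
from h import *
s=fix(snap('top'));crop(s,'c2.png',330,200,80,65,8)
print(proj(s,(.4047,-.3466,.0075)))
```

```text
[376.11004223 244.47263592]
```

View pics/c2.png

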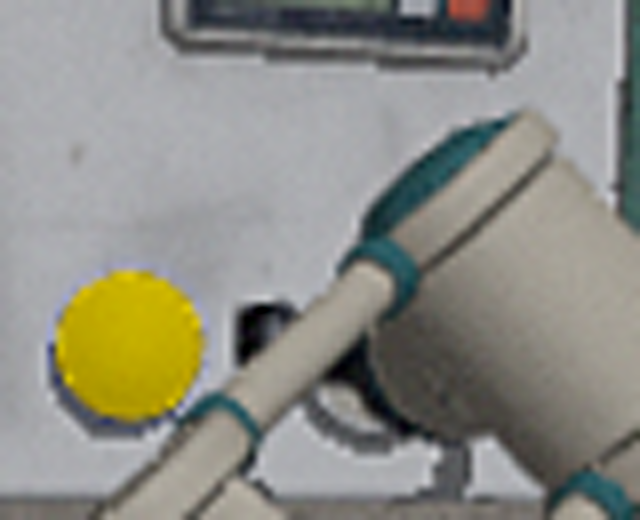

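The arm hides most of the dish. The left finger shows at crop (265,335), clear of the yellow look-alike at (130,345), so I'll go down.

Call:
{"name": "carry_out", "arguments": {"series": [{"dp": [0,-0.0015,0.01],"delta_rot": [0,0,0],"claw": 1},{"dp": [0,0,0.01],"delta_rot": [0,0,0],"claw": 1},{"dp": [0,0,0.01],"delta_rot": [0,0,0],"claw": 1},{"dp": [0,0,0.01],"delta_rot": [0,0,0],"claw": 1},{"dp": [0,0,0.002],"delta_rot": [0,0,0],"claw": 1},{"dp": [0,0,0],"delta_rot": [0,0,0],"claw": 1},{"dp": [0,0,0],"delta_rot": [0,0,0],"claw": 0.3},{"dp": [0,0,0],"delta_rot": [0,0,0],"claw": 0.3},{"dp": [0,0,0],"delta_rot": [0,0,0],"claw": 0.3},{"dp": [0,0,0],"delta_rot": [0,0,0],"claw": 0.3}], "squeeze": 25}}

```text
clock: 2.75
position: [0.4041, -0.3468, -0.0002]
tool_rot: [179.9, -0.1, -5.8]
ft_force: [-0.3, 1.0, 1.4]
finger_gap: 0.0653
gripper_force: 27.7
```

Call:
{"name": "carry_out", "arguments": {"series": [{"dp": [0,0,-0.006],"delta_rot": [0,0,0],"claw": 0.3},{"dp": [0,0,-0.012],"delta_rot": [0,0,0],"claw": 0.3},{"dp": [0,0,-0.018],"delta_rot": [0,0,0],"claw": 0.3},{"dp": [0,0,-0.02],"delta_rot": [0,0,0],"claw": 0.3},{"dp": [0,0,-0.02],"delta_rot": [0,0,0],"claw": 0.3},{"dp": [0,0,-0.02],"delta_rot": [0,0,0],"claw": 0.3},{"dp": [0,0,-0.018],"delta_rot": [0,0,0],"claw": 0.3},{"dp": [0,0,-0.01],"delta_rot": [0,0,0],"claw": 0.3},{"dp": [0,0,-0.006],"delta_rot": [0,0,0],"claw": 0.3},{"dp": [0,0,0],"delta_rot": [0,0,0],"claw": 0.3}]}}

```text
clock: 3.58
position: [0.4042, -0.3469, 0.1306]
tool_rot: [179.9, -0.1, -5.8]
ft_force: [-0.2, -0.4, -0.9]
finger_gap: 0.0651
gripper_force: 27.8
```

Call:
{"name": "carry_out", "arguments": {"series": [{"dp": [0.0025,-0.008,0],"delta_rot": [0,0,0],"claw": 0.3},{"dp": [0.006,-0.016,0],"delta_rot": [0,0,0],"claw": 0.3},{"dp": [0.008,-0.024,0],"delta_rot": [0,0,0],"claw": 0.3},{"dp": [0.01,-0.03,0],"delta_rot": [0,0,0],"claw": 0.3},{"dp": [0.01,-0.03,0],"delta_rot": [0,0,0],"claw": 0.3},{"dp": [0.01,-0.03,0],"delta_rot": [0,0,0],"claw": 0.3},{"dp": [0.01,-0.03,0],"delta_rot": [0,0,0],"claw": 0.3},{"dp": [0.01,-0.024,0],"delta_rot": [0,0,0],"claw": 0.3},{"dp": [0.006,-0.016,0],"delta_rot": [0,0,0],"claw": 0.3},{"dp": [0.003,-0.01,0],"delta_rot": [0,0,0],"claw": 0.3}]}}

```text
clock: 4.42
position: [0.5008, -0.1343, 0.1279]
tool_rot: [-179.9, 0.1, -5.7]
ft_force: [0.2, -0.6, -0.1]
finger_gap: 0.0649
gripper_force: 27.8
```

Call:
{"name": "carry_out", "arguments": {"series": [{"dp": [0.005,-0.016,0],"delta_rot": [0,0,0],"claw": 0.3},{"dp": [0.006,-0.018,0],"delta_rot": [0,0,0],"claw": 0.3},{"dp": [0.006,-0.018,0],"delta_rot": [0,0,0],"claw": 0.3},{"dp": [0.005,-0.016,0],"delta_rot": [0,0,0],"claw": 0.3},{"dp": [0.003,-0.01,0],"delta_rot": [0,0,0],"claw": 0.3},{"dp": [0.001,-0.0043,0],"delta_rot": [0,0,0],"claw": 0.3},{"dp": [0,0,0.01],"delta_rot": [0,0,0],"claw": 0.3},{"dp": [0,0,0.01],"delta_rot": [0,0,0],"claw": 0.3},{"dp": [0,0,0],"delta_rot": [0,0,0],"claw": 0.3},{"dp": [0,0,0],"delta_rot": [0,0,0],"claw": 0.3}]}}

```text
clock: 5.25
position: [0.5337, -0.0585, 0.1079]
tool_rot: [180.0, 0.2, -5.9]
ft_force: [-0.2, -0.1, -0.1]
finger_gap: 0.0651
gripper_force: 27.9
```

Run:
```python
from h import *
s=fix(snap('side'));crop(s,'s1.png',295,175,100,75,8)
q=fix(snap('top'));t=telemetry.state();print(t['position'],t['tool_rot'])
f=lambda x,y,z,n=np.array([.5353,-.0582,0]),R=Ro.from_euler('z',-5.8,degrees=True):n+R.apply([x,y,z])
for p in[(0,0,.036),(0,-71,.072),(0,71,.072),(-.053,0,0.072)]:print(p,(proj(s,f(*[a/1000 if abs(a)>1 else a for a in p]))-[295,175])*8)
```

```text
[ 0.53481913 -0.05854991  0.10902487] [ 1.79987893e+02  3.03681788e-02 -5.85282047e+00]
(0, 0, 0.036) [380.79589461 301.43576292]
(0, -71, 0.072) [271.45578743 213.61194728]
(0, 71, 0.072) [496.44702439 290.07715683]
(-0.053, 0, 0.072) [425.15816203 201.55269239]
```

View pics/s1.png

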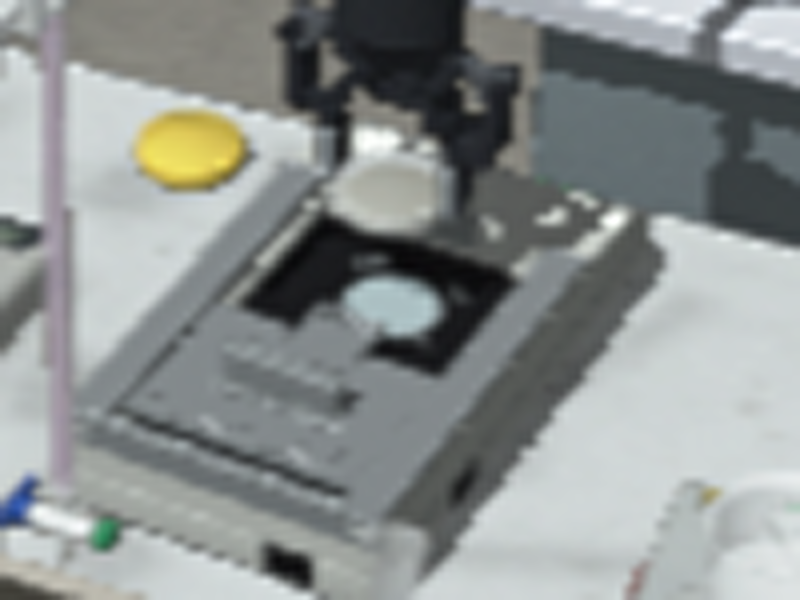

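The side view shows the dish held level, centred around crop (388,193). The window is at about (393,305), against a prediction of (381,301). I'll check both camera offsets.

Run:
```python
from h import *
s=fix(snap('side'));q=fix(snap('top'))
P=telemetry.state()['position']
for z in(.109,.124):
    c=[(proj(s,P*[1,1,0]+[.033*np.cos(a),.033*np.sin(a),z])-[295,175]+.5)*8-.5 for a in np.linspace(0,6.28,60)]
    print(z,np.min(c,0),np.max(c,0))
print('yel',(proj(s,[.4106,-.2362,.0075])-[295,175]+.5)*8-.5)
# window in side: bluish-light pixels
for im,x0,x1,y0,y1 in((s,335,355,205,220),(q,280,315,190,225)):
    h=cv2.cvtColor(im['frame'],cv2.COLOR_RGB2HSV)[y0:y1,x0:x1]
    print(h[h.shape[0]//2].tolist())
for x,y in[(393,305),(381,301)]:print(ray(s,(x+.5)/8-.5+295,(y+.5)/8-.5+175,.036))
n=np.array([.5353,-.0582,0]);R=Ro.from_euler('z',-5.8,degrees=True)
for c in[(-.042,.066),(-.042,-.066)]:print((proj(s,n+R.apply([*c,.072]))-[295,175]+.5)*8-.5,(proj(s,n+R.apply([*c,.06]))-[295,175]+.5)*8-.5)
```

```text
0.109 [328.30101537 166.79923261] [447.05113378 238.62780175]
0.124 [328.83548275 145.3595757 ] [448.05653934 216.97274451]
yel [185.21867289 150.43537151]
[[102, 23, 55], [113, 20, 51], [98, 24, 85], [95, 29, 165], [94, 30, 195], [94, 31, 196], [94, 31, 195], [94, 30, 194], [94, 31, 195], [94, 31, 195], [94, 30, 195], [94, 31, 195], [94, 31, 196], [94, 32, 193], [94, 29, 140], [95, 24, 63], [110, 17, 45], [98, 16, 62], [105, 21, 49], [100, 26, 30]]
[[140, 35, 44], [126, 32, 40], [135, 44, 35], [70, 102, 15], [98, 36, 28], [84, 22, 58], [69, 26, 69], [15, 40, 77], [37, 29, 79], [30, 13, 77], [15, 26, 79], [40, 28, 83], [23, 28, 73], [21, 36, 71], [21, 23, 144], [23, 26, 160], [18, 23, 169], [21, 24, 172], [24, 23, 168], [21, 26, 164], [20, 26, 146], [19, 22, 94], [82, 47, 60], [108, 46, 55], [76, 83, 34], [107, 59, 39], [130, 21, 37], [160, 67, 23], [90, 51, 30], [128, 55, 37], [90, 33, 23], [9, 81, 22], [81, 255, 14], [158, 128, 8], [113, 16, 65]]
[ 0.53337829 -0.0536582   0.036     ]
[ 0.53272372 -0.06122209  0.036     ]
[524.72671438 250.30410107] [523.69588487 267.08398809]
[317.44829103 180.99769104] [317.07052901 197.61979586]
```

Both cameras and the arm agree to within a few mm. I'll take the nest at about (0.535, -0.0565), shift 2 mm and go down.

Call:
{"name": "carry_out", "arguments": {"series": [{"dp": [0,-0.002,0.006],"delta_rot": [0,0,0],"claw": 0.3},{"dp": [0,0,0.012],"delta_rot": [0,0,0],"claw": 0.3},{"dp": [0,0,0.012],"delta_rot": [0,0,0],"claw": 0.3},{"dp": [0,0,0.012],"delta_rot": [0,0,0],"claw": 0.3},{"dp": [0,0,0.01],"delta_rot": [0,0,0],"claw": 0.3},{"dp": [0,0,0.007],"delta_rot": [0,0,0],"claw": 0.3},{"dp": [0,0,0.005],"delta_rot": [0,0,0],"claw": 0.3},{"dp": [0,0,0.003],"delta_rot": [0,0,0],"claw": 0.3},{"dp": [0,0,0],"delta_rot": [0,0,0],"claw": 0.3},{"dp": [0,0,0],"delta_rot": [0,0,0],"claw": 0.3}]}}

```text
clock: 6.28
position: [0.5355, -0.056, 0.0424]
tool_rot: [180.0, -0.0, -5.8]
ft_force: [1.0, -0.9, 0.2]
finger_gap: 0.0649
gripper_force: 27.9
```

Call:
{"name": "carry_out", "arguments": {"series": [{"dp": [0,0,0.001],"delta_rot": [0,0,0],"claw": 0.3},{"dp": [0,0,0.001],"delta_rot": [0,0,0],"claw": 0.3},{"dp": [0,0,0.001],"delta_rot": [0,0,0],"claw": 0.3},{"dp": [0,0,0.001],"delta_rot": [0,0,0],"claw": 0.3},{"dp": [0,0,0.0005],"delta_rot": [0,0,0],"claw": 0.3},{"dp": [0,0,0.0005],"delta_rot": [0,0,0],"claw": 0.3},{"dp": [0,0,0.0005],"delta_rot": [0,0,0],"claw": 0.3},{"dp": [0,0,0],"delta_rot": [0,0,0],"claw": 0.3},{"dp": [0,0,0],"delta_rot": [0,0,0],"claw": 0.3},{"dp": [0,0,0],"delta_rot": [0,0,0],"claw": 0.3}]}}

```text
clock: 7.12
position: [0.5353, -0.0559, 0.0368]
tool_rot: [180.0, -0.0, -5.8]
ft_force: [-0.0, 0.1, -0.3]
finger_gap: 0.0651
gripper_force: 27.9
```

No contact with the arc tops: it is inside the arcs. I'll go down the last bit, then let go.

Call:
{"name": "carry_out", "arguments": {"series": [{"dp": [0,0,0.0005],"delta_rot": [0,0,0],"claw": 0.3},{"dp": [0,0,0.0005],"delta_rot": [0,0,0],"claw": 0.3},{"dp": [0,0,0],"delta_rot": [0,0,0],"claw": 0.3},{"dp": [0,0,0],"delta_rot": [0,0,0],"claw": 0.8},{"dp": [0,0,0],"delta_rot": [0,0,0],"claw": 0.8},{"dp": [0,0,0],"delta_rot": [0,0,0],"claw": 0.8},{"dp": [0,0,0],"delta_rot": [0,0,0],"claw": 0.8},{"dp": [0,0,-0.005],"delta_rot": [0,0,0],"claw": 0.8},{"dp": [0,0,-0.01],"delta_rot": [0,0,0],"claw": 0.8},{"dp": [0,0,-0.01],"delta_rot": [0,0,0],"claw": 0.8}]}}

```text
clock: 7.95
position: [0.5352, -0.0559, 0.0615]
tool_rot: [180.0, 0.0, -5.8]
ft_force: [-0.5, 0.3, -0.5]
finger_gap: 0.0768
gripper_force: 0.0
```

Call:
{"name": "carry_out", "arguments": {"series": [{"dp": [0,0,-0.02],"delta_rot": [0,0,0],"claw": 0.8},{"dp": [0,0,-0.02],"delta_rot": [0,0,0],"claw": 0.8},{"dp": [0,0,-0.02],"delta_rot": [0,0,0],"claw": -1},{"dp": [0,0,-0.02],"delta_rot": [0,0,0],"claw": -1},{"dp": [0,0,-0.01],"delta_rot": [0,0,0],"claw": -1},{"dp": [0,0,0],"delta_rot": [0,0,0],"claw": -1},{"dp": [0,0,0],"delta_rot": [0,0,0],"claw": -1},{"dp": [0,0,0],"delta_rot": [0,0,0],"claw": -1},{"dp": [0,0,0],"delta_rot": [0,0,0],"claw": -1},{"dp": [0,0,0],"delta_rot": [0,0,0],"claw": -1}]}}

```text
clock: 8.78
position: [0.5345, -0.0557, 0.1496]
tool_rot: [-180.0, 0.1, -5.8]
ft_force: [-0.7, 0.4, 0.3]
finger_gap: 0.0
gripper_force: 0.0
```

Run:
```python
from h import *
s=fix(snap('side'));crop(s,'s2.png',310,180,65,50,12)
n=np.array([.535,-.0565,0]);R=Ro.from_euler('z',-5.8,degrees=True)
for p in[(0,0,.0435),(.1285-.007,.035,.088),(.1355,.035,.088),(.1285-.007,-.035,.088),(.1355,-.035,.088)]:print(p,(proj(s,n+R.apply(p))-[310,180]+.5)*12-.5)
print(telemetry.state()['position'])
```

```text
(0, 0, 0.0435) [401.73893506 382.79782589]
(0.1215, 0.035, 0.088) [336.59788637 500.24771876]
(0.1355, 0.035, 0.088) [318.25602841 522.17978049]
(0.1215, -0.035, 0.088) [165.00237167 439.46224741]
(0.1355, -0.035, 0.088) [146.13434097 460.85391766]
[ 0.53465759 -0.055751    0.1497058 ]
```

View pics/s2.png

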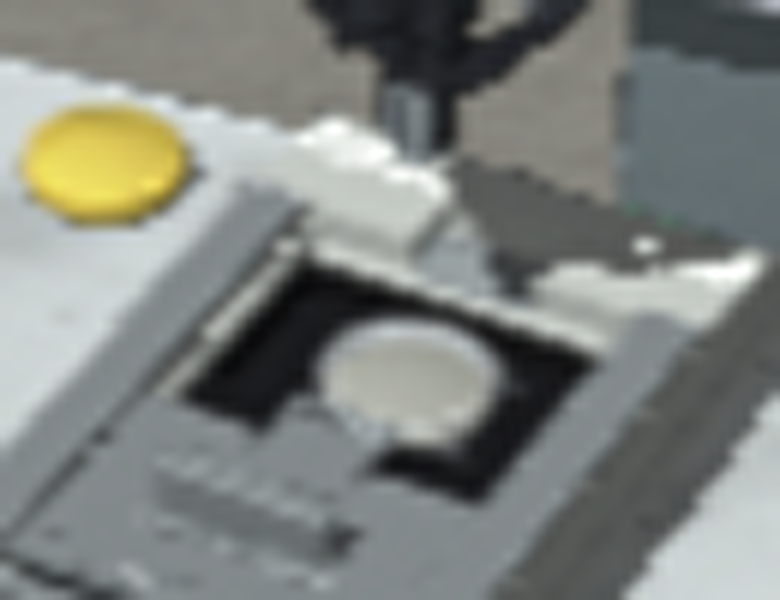

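The dish lies flat in the nest, centred at crop (410,380) against a predicted (402,383). The bar runs from (150,468) to (325,525), as predicted. I'll move the shut fingers behind it.

Call:
{"name": "carry_out", "arguments": {"series": [{"dp": [0.015,0,0],"delta_rot": [0,0,0],"claw": -1},{"dp": [0.03,0,0],"delta_rot": [0,0,0],"claw": -1},{"dp": [0.035,0,0],"delta_rot": [0,0,0],"claw": -1},{"dp": [0.035,0,0],"delta_rot": [0,0,0],"claw": -1},{"dp": [0.03,0,0],"delta_rot": [0,0,0],"claw": -1},{"dp": [0.017,0,0],"delta_rot": [0,0,0],"claw": -1},{"dp": [0,0,0.02],"delta_rot": [0,0,0],"claw": -1},{"dp": [0,0,0.02],"delta_rot": [0,0,0],"claw": -1},{"dp": [0,0,0.005],"delta_rot": [0,0,0],"claw": -1},{"dp": [0,0,0],"delta_rot": [0,0,0],"claw": -1}]}}

```text
clock: 9.67
position: [0.6946, -0.0719, 0.1028]
tool_rot: [-180.0, 0.3, -5.8]
ft_force: [-0.5, 0.0, -0.1]
finger_gap: -0.0001
gripper_force: 0.0
```

Run:
```python
from h import *
s=fix(snap('side'));crop(s,'s3.png',295,175,80,60,10)
```

```text
(no output)
```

View pics/s3.png

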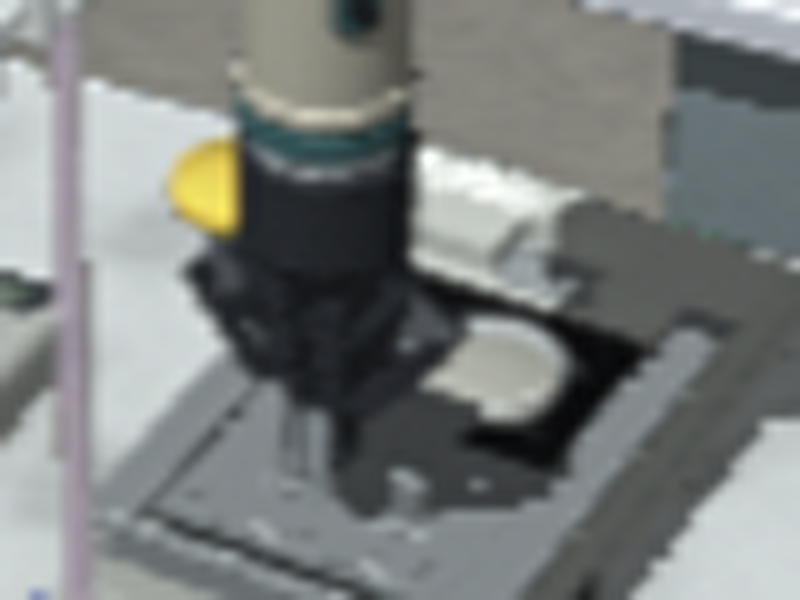

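The fingers stand just behind the bar; its left end shows at crop (405,490). Going down slowly.

Call:
{"name": "carry_out", "arguments": {"series": [{"dp": [0,0,0.005],"delta_rot": [0,0,0],"claw": -1},{"dp": [0,0,0.005],"delta_rot": [0,0,0],"claw": -1},{"dp": [0,0,0.005],"delta_rot": [0,0,0],"claw": -1},{"dp": [0,0,0.005],"delta_rot": [0,0,0],"claw": -1},{"dp": [0,0,0.004],"delta_rot": [0,0,0],"claw": -1},{"dp": [0,0,0.003],"delta_rot": [0,0,0],"claw": -1},{"dp": [0,0,0.002],"delta_rot": [0,0,0],"claw": -1},{"dp": [0,0,0.001],"delta_rot": [0,0,0],"claw": -1},{"dp": [0,0,0],"delta_rot": [0,0,0],"claw": -1},{"dp": [0,0,0],"delta_rot": [0,0,0],"claw": -1}]}}

```text
clock: 10.55
position: [0.6965, -0.0723, 0.0759]
tool_rot: [180.0, -0.0, -5.8]
ft_force: [0.3, -0.2, 0.5]
finger_gap: 0.0
gripper_force: 0.0
```

Call:
{"name": "carry_out", "arguments": {"series": [{"dp": [-0.004,0,0.003],"delta_rot": [0,0,0],"claw": -1},{"dp": [-0.004,0,0],"delta_rot": [0,0,0],"claw": -1},{"dp": [-0.004,0,0],"delta_rot": [0,0,0],"claw": -1},{"dp": [-0.004,0,0],"delta_rot": [0,0,0],"claw": -1},{"dp": [-0.004,0,0],"delta_rot": [0,0,0],"claw": -1},{"dp": [-0.006,0,0],"delta_rot": [0,0,0],"claw": -1},{"dp": [-0.006,0,0],"delta_rot": [0,0,0],"claw": -1},{"dp": [-0.006,0,0],"delta_rot": [0,0,0],"claw": -1},{"dp": [-0.006,0,0],"delta_rot": [0,0,0],"claw": -1},{"dp": [-0.006,0,0],"delta_rot": [0,0,0],"claw": -1}]}}

```text
clock: 11.38
position: [0.6462, -0.0672, 0.073]
tool_rot: [180.0, -0.0, -5.8]
ft_force: [1.1, -0.6, 0.1]
finger_gap: 0.0004
gripper_force: 0.6
```

Call:
{"name": "carry_out", "arguments": {"series": [{"dp": [-0.006,0,0],"delta_rot": [0,0,0],"claw": -1},{"dp": [-0.006,0,0],"delta_rot": [0,0,0],"claw": -1},{"dp": [-0.006,0,0],"delta_rot": [0,0,0],"claw": -1},{"dp": [-0.006,0,0],"delta_rot": [0,0,0],"claw": -1},{"dp": [-0.006,0,0],"delta_rot": [0,0,0],"claw": -1},{"dp": [-0.004,0,0],"delta_rot": [0,0,0],"claw": -1},{"dp": [-0.004,0,0],"delta_rot": [0,0,0],"claw": -1},{"dp": [-0.004,0,0],"delta_rot": [0,0,0],"claw": -1},{"dp": [-0.004,0,0],"delta_rot": [0,0,0],"claw": -1},{"dp": [-0.004,0,0],"delta_rot": [0,0,0],"claw": -1}]}}

```text
clock: 12.22
position: [0.597, -0.0622, 0.0729]
tool_rot: [180.0, -0.0, -5.8]
ft_force: [2.1, 0.4, 1.7]
finger_gap: 0.0001
gripper_force: 1.0
```

Call:
{"name": "carry_out", "arguments": {"series": [{"dp": [-0.004,0,0],"delta_rot": [0,0,0],"claw": -1},{"dp": [-0.004,0,0],"delta_rot": [0,0,0],"claw": -1},{"dp": [-0.004,0,0],"delta_rot": [0,0,0],"claw": -1},{"dp": [-0.004,0,0],"delta_rot": [0,0,0],"claw": -1},{"dp": [-0.003,0,0],"delta_rot": [0,0,0],"claw": -1},{"dp": [-0.003,0,0],"delta_rot": [0,0,0],"claw": -1},{"dp": [-0.003,0,0],"delta_rot": [0,0,0],"claw": -1},{"dp": [-0.003,0,0],"delta_rot": [0,0,0],"claw": -1},{"dp": [-0.003,0,0],"delta_rot": [0,0,0],"claw": -1},{"dp": [-0.003,0,0],"delta_rot": [0,0,0],"claw": -1}]}}

```text
clock: 13.05
position: [0.5637, -0.0589, 0.0733]
tool_rot: [180.0, -0.1, -5.8]
ft_force: [3.7, 0.0, 3.2]
finger_gap: -0.0001
gripper_force: 1.9
```

Call:
{"name": "carry_out", "arguments": {"series": [{"dp": [-0.0015,0,0],"delta_rot": [0,0,0],"claw": -1},{"dp": [-0.0015,0,0],"delta_rot": [0,0,0],"claw": -1},{"dp": [-0.001,0,0],"delta_rot": [0,0,0],"claw": -1},{"dp": [-0.001,0,0],"delta_rot": [0,0,0],"claw": -1},{"dp": [-0.001,0,0],"delta_rot": [0,0,0],"claw": -1},{"dp": [-0.001,0,0],"delta_rot": [0,0,0],"claw": -1},{"dp": [-0.001,0,0],"delta_rot": [0,0,0],"claw": -1},{"dp": [-0.001,0,0],"delta_rot": [0,0,0],"claw": -1},{"dp": [0,0,0],"delta_rot": [0,0,0],"claw": -1},{"dp": [0,0,0],"delta_rot": [0,0,0],"claw": -1}]}}

```text
clock: 13.88
position: [0.5526, -0.0575, 0.0721]
tool_rot: [-180.0, 0.2, -5.8]
ft_force: [0.1, -0.4, -0.7]
finger_gap: -0.0001
gripper_force: 0.0
```

Call:
{"name": "carry_out", "arguments": {"series": [{"dp": [-0.0005,0,0],"delta_rot": [0,0,0],"claw": -1},{"dp": [-0.0005,0,0],"delta_rot": [0,0,0],"claw": -1},{"dp": [-0.0005,0,0],"delta_rot": [0,0,0],"claw": -1},{"dp": [-0.0005,0,0],"delta_rot": [0,0,0],"claw": -1},{"dp": [-0.0005,0,0],"delta_rot": [0,0,0],"claw": -1},{"dp": [-0.0005,0,0],"delta_rot": [0,0,0],"claw": -1},{"dp": [0,0,0],"delta_rot": [0,0,0],"claw": -1},{"dp": [0,0,0],"delta_rot": [0,0,0],"claw": -1},{"dp": [0,0,0],"delta_rot": [0,0,0],"claw": -1},{"dp": [0,0,0],"delta_rot": [0,0,0],"claw": -1}]}}

```text
clock: 14.72
position: [0.5522, -0.0576, 0.0731]
tool_rot: [180.0, -0.1, -5.8]
ft_force: [5.3, -0.2, -1.0]
finger_gap: -0.0002
gripper_force: 2.4
```

Call:
{"name": "carry_out", "arguments": {"series": [{"dp": [-0.001,0,0],"delta_rot": [0,0,0],"claw": -1},{"dp": [-0.001,0,0],"delta_rot": [0,0,0],"claw": -1},{"dp": [-0.001,0,0],"delta_rot": [0,0,0],"claw": -1},{"dp": [-0.001,0,0],"delta_rot": [0,0,0],"claw": -1},{"dp": [-0.001,0,0],"delta_rot": [0,0,0],"claw": -1},{"dp": [0,0,0],"delta_rot": [0,0,0],"claw": -1},{"dp": [0,0,0],"delta_rot": [0,0,0],"claw": -1},{"dp": [0,0,0],"delta_rot": [0,0,0],"claw": -1},{"dp": [0,0,0],"delta_rot": [0,0,0],"claw": -1},{"dp": [0,0,0],"delta_rot": [0,0,0],"claw": -1}]}}

```text
clock: 15.55
position: [0.552, -0.0576, 0.0737]
tool_rot: [-180.0, -0.7, -5.8]
ft_force: [13.1, 0.6, -7.0]
finger_gap: -0.0
gripper_force: 6.3
```

A hard stop at 13 N with no further travel, so the cover is shut. I'll back off, rise clear and look.

Call:
{"name": "carry_out", "arguments": {"series": [{"dp": [0.005,0,0],"delta_rot": [0,0,0],"claw": -1},{"dp": [0.008,0,0],"delta_rot": [0,0,0],"claw": -1},{"dp": [0.01,0,0],"delta_rot": [0,0,0],"claw": -1},{"dp": [0,0,-0.01],"delta_rot": [0,0,0],"claw": -1},{"dp": [0,0,-0.03],"delta_rot": [0,0,0],"claw": -1},{"dp": [0,0,-0.04],"delta_rot": [0,0,0],"claw": -1},{"dp": [0,0,-0.04],"delta_rot": [0,0,0],"claw": -1},{"dp": [0,0,-0.03],"delta_rot": [0,0,0],"claw": -1},{"dp": [0,0,0],"delta_rot": [0,0,0],"claw": -1},{"dp": [0,0,0],"delta_rot": [0,0,0],"claw": -1}]}}

```text
clock: 16.38
position: [0.5696, -0.0596, 0.2255]
tool_rot: [179.9, -0.2, -5.8]
ft_force: [-0.4, 0.5, -0.3]
finger_gap: 0.0
gripper_force: 0.0
```

Run:
```python
from h import *
s=fix(snap('side'));crop(s,'s4.png',305,175,75,56,10)
n=np.array([.535,-.0565,0]);R=Ro.from_euler('z',-5.8,degrees=True)
for p in[(.007,.035,.088),(.007,-.035,.088),(-.082,0,.062),(-.072,0,.06)]:print(p,(proj(s,n+R.apply(p))-[305,175]+.5)*10-.5)
t=telemetry.state();print(t['position'],t['clock'])
```

```text
(0.007, 0.035, 0.088) [450.51488503 323.18162224]
(0.007, -0.035, 0.088) [311.0243647  275.99695437]
(-0.082, 0, 0.062) [467.22470295 241.03246824]
(-0.072, 0, 0.06) [457.35300105 255.91906891]
[ 0.56840007 -0.05930223  0.22344544] 16.4333
```

View pics/s4.png

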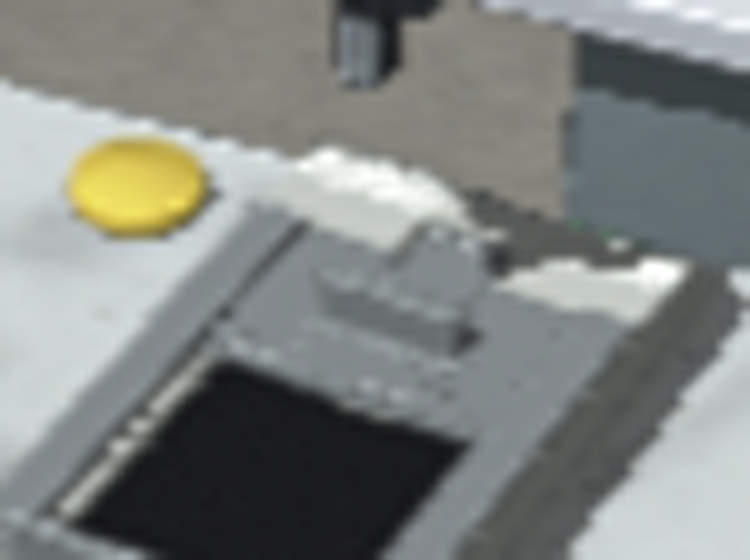

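The cover is fully forward: the bar's rear edge, (320,285) to (460,325), is where the shut position predicts. The tab lies across the ledge, it met the hard stop, and the arm is clear.

```bash
python3 -c "
from cell import arm
print(arm.sign_off())"
```

```text
the job is handed in; nothing more can be done
None
```

The dish is seated flat in the nest, and the cover is shut with the arm clear; the job was handed in at about 16.4 s. The tab's click is inferred from the force dropping off past the ramp and a hard stop at 13 N, since the pictures can't show the hook itself, and the hand-in returned no verdict.

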